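# Dispense one bearing and slide it to the empty end of the pick-up track

### The job

Press the bearing dispenser's plunger fully home once, so that a single bearing comes out onto the pick-up track, and let the plunger spring back. Then with your fingertips slide that bearing along the track until it rests against the end stop at the empty end, making a pair with the bearing that already waits at the other end. Do not pick anything up, and leave the waiting bearing, the rest of the stock and the other things on the bench where they are.

Things in the scene. Friction and masses are not known exactly. Their poses are not given: they have to be found in the camera images.
- dispenser: Bench dispenser for ball bearings, screwed to the bench. Origin: bench level, on the upright axis of its magazine; x the way bearings are ejected (away from the robot, +-0.3 rad), y along the pick-up track, z up. Offsets below are in this frame, in mm. Behind the magazine is a spring housing, x -60 to -22, y +-22, top z 35; in front a gate that lets only the bottom bearing through.
- magazine_top (a point): Middle of the magazine's open top, z 44 (its corner posts reach z 46). The magazine is an upright box, x and y -28 to 28, with clear sides and a narrow front slot; it holds three bearings stacked on its floor at z 6.
- track_middle (a point): Middle of the floor of the pick-up track, in front of the gate: x 44, y 0, z 6. The track is a straight aluminium channel along y, 39 wide inside (x 24.5 to 63.5), y -127.5 to 127.5, with low fences along it, tops at z 12, so that a bearing lying in it stands 5 above them, and a taller stop across each end, top z 18.
- plunger (a joint): Travel of the dispenser's plunger in m: 0 sprung out, 0.045 fully home; it slides towards the dispenser's +x. A spring pushes back with about 3 N at first and 8.5 N fully home and returns it when let go. Its blade pushes the bottom bearing out; fully home, that bearing is clear of the gate, centre about x 43, y 0. As the blade comes back the next bearing drops down.
- plunger_face (a point): Middle of the outer face of the plunger's round black palm pad: 36 across, 11 thick, upright, facing the dispenser's -x, towards the robot. At rest at x -120, y 0, z 24 in the dispenser's frame; moves with the plunger. A flat steel bar 26 wide, z 6 to 16, carries it.
- bearing_1: The bottom bearing of the stack, the one to be dispensed: sealed steel ball bearing, 35 outside diameter, 11 thick, bore 10, about 53 g, lying flat. Origin: centre of its underside, z its axis.
- bearing_2: Second bearing of the stack, like bearing_1; stays in the magazine (drops to its floor).
- bearing_3: Top bearing of the stack, like bearing_1; stays in the magazine.
- bearing_waiting: A like bearing that already lies at one end of the pick-up track (either end, it varies), against the end stop there. Origin: centre of its underside.
- nest_empty: Flat black rubber disc, 33 across, let into the track floor at the empty end (there is one under the waiting bearing too). Origin: its middle, on the track floor, where the centre of a bearing's underside lies when the bearing touches that end stop in mid channel: x 44, y +110 or -110, z 6 in the dispenser's frame.
- jar_lid: Loose black screw lid, 74 across, 16 high, on the bench beside the plunger, left of it. Origin: centre of its underside.
- wheel: Loose small robot wheel with black tyre, 100 across, 28 high, lying flat on the bench beside the plunger, right of it. Origin: centre of its underside.
- screwdriver: Loose screwdriver, 180 long, black handle 26 thick, lying on the bench beyond the track. Origin: on the bench under its middle.
- tape_roll: Loose yellow roll of tape, 72 across, 24 high, lying flat beyond the track. Origin: centre of its underside.
- ink_jar: Loose black ink jar with paper label, 74 across, 90 high, upright on the bench to the left. Origin: centre of its underside.
- water_bottle: Loose water bottle with blue band and white cap, 64 across, 202 high, upright on the bench to the right. Origin: centre of its underside.
- marker: Loose felt marker, 140 long, 17 thick, lying on the bench to the right and near the robot. Origin: on the bench under its middle.

How it is judged:
By the outcome, as a careful person would: the job done as asked, in the order asked, and still so for the second after the job is handed in, with the robot touching nothing.
It also fails if it takes over 50 s, if anything falls off the work surface, if the arm or the gripper's body presses on something with over 40 N, if the wrist force passes 120 N, or if a joint passes its speed limit or range.

### The arm

A 6-joint arm with a two-finger parallel gripper is mounted at the origin on the work surface. World frame = base frame: x ahead of the robot, y to its left, z up, the work surface at z = 0. Lengths are in m, angles in degrees, forces in N, time in s.
With the tool pointing down it reaches from about 0.3 to 0.75 m from the base axis. Payload 8.5 kg.
Tool frame: the origin (TCP) lies between the finger pads; the fingertips stand 17 mm ahead of it and the grasp point (between the pads) lies 2 mm behind it; z points along the fingers, x is the direction in which the jaws open and shut, and the axes are right-handed (so a half turn about z gives the same grasp; the last joint's range is limited). The gripper opens to 85 mm and grips with 20 to 120 N. Pads are 22 mm wide; open, the fingers measure 114 mm over their backs; the gripper's body (76 mm by 85 mm) begins 54 mm behind the grasp point. The pads swing forward as they close: fully open they stand 13 mm farther back than shut.
Start: joints at [61.69, 21.807, 74.336, -0, 83.858, -12.336], TCP at [0.151, 0.529, 0.226] pointing down, gripper open.
Joint ranges: [-178.18, 178.18], [-50.72, 133.34], [12.68, 142.11], [-81.47, 261.47], [9.98, 163.14], [-165.26, 165.26]. Speed limits (degrees/s): [136.94, 136.94, 180, 180, 180, 180].

### API

Orientations are given as [roll, pitch, yaw] about the fixed x, y, z axes, in that order (R = Rz(yaw) Ry(pitch) Rx(roll)).
In Python, from bench import sense, snapshot, camera_model, job_done gives the robot as it stands.
- The arm moves only by the shell command python3 -m handwheel 'ROWS' [FORCE]. ROWS is JSON, a list that holds one entry, the list of rows, each a list of 7 numbers: the shift along the tool's x, y, z in m, then the turn, a rotation vector about the tool's x, y, z in rad, then the opening, from 0 (shut) to 1 (fully open). In form: [[[dx, dy, dz, rx, ry, rz, fingers], ...]]. A call has 1 to 12 rows; each row shifts and turns the commanded pose from where the row before left it, along the tool's axes as they then stand; what a row does not reach is not made up. A row lasts 1/12 s, in which the tool goes at most 41.7 mm and 7.16 degrees, less where a joint would pass 70% of its speed; a pose out of reach is approached as far as the arm can. A call is refused whole if a number of a shift passes 0.0417 or a number of a turn 0.125, either way. A call with a gripper value outside its range is refused whole. The fingers move at their own pace and stop on an object; FORCE is the grip in N (left out, the last holds). Time passes only in rows, so rows that do not move let the fingers close. It gives the time, the measured TCP pose, the force and the opening at its end, in the units of the state.
- sense(): the state, without advancing time (a new reading comes with each control period).
- snapshot(name): name is "side" or "top"; returns (picture, depth): 400x640x3 uint8, red, green, blue; 400x640 float32, m along the optical axis (not along the pixel's ray), 0 where there is no reading.
- camera_model(name): a dict with "fx", "fy", "cx", "cy" (pixels), "R" (3x3) and "t" (3): a world point X has camera coordinates R X + t. Camera axes: x right, y down, z forward; pixel columns grow to the right and rows downward; lengths in m; the calibration is good to about 2 mm. A picture is of the moment at which its call begins. camera_model takes no time and is no camera call.
- job_done(): hands the job in, once; it reports no verdict.
The state is a dict: "time_s": time; "joints": joint angles; "joint_velocities": joint speeds; "joint_torque": joint torques, N m; "position": TCP position; "ee_rot": TCP orientation; "ft_force": force on the tool from outside, world axes, zero at the start; "wrist_torque": the same for the moment, N m; "finger_gap": finger opening in m.
Only numpy, scipy, OpenCV 4.12 (cv2) and the standard library are available. Lean on these libraries where they do the work, as an engineer would, in place of code of your own. Each camera call takes 0.05 s, during which the arm holds its last target.

## Working session

There is one attempt and no reset: what is moved stays moved. The work goes in short steps, Python scripts to look and compute and a shell command to move; the robot and the scene stay as the last step left them, time stands still between calls to the robot, and variables do not carry over. Pictures are saved under pics/ and viewed, and the job is handed in when it is done.

```bash
mkdir -p pics; ls; python3 - <<'E'
from bench import *
import cv2,numpy as np
print(sense())
for n in("side","top"):
    p,d=snapshot(n); cv2.imwrite(f"pics/{n}0.png",p[:,:,::-1]); np.save(f"{n}0.npy",d)
    m=camera_model(n); R=np.array(m["R"]);print(n,m,-R.T@np.array(m["t"]))
E
```

```text
pics
{'time_s': 0.0, 'joints': array([ 6.16908911e+01,  2.18425872e+01,  7.43867316e+01,  2.80260408e-04,
        8.38552622e+01, -1.23358073e+01]), 'joint_velocities': array([ 0.04104862, -0.04672602,  0.01893131,  0.04992651,  0.06757492,
       -0.03136534]), 'joint_torque': array([ 4.09515314e-04, -4.48457766e+01, -2.31280804e+01, -1.22746164e-04,
        4.67535399e-03, -1.84930565e-05]), 'position': array([0.15121069, 0.52849552, 0.22548516]), 'ee_rot': array([-1.79981658e+02,  8.25687010e-02,  7.40266814e+01]), 'ft_force': array([ 0.42606589, -0.25444408, -0.38845029]), 'wrist_torque': array([0.01751823, 0.01257297, 0.0299591 ]), 'finger_gap': 0.0852006811590274}
side {'fx': 396.5234884036341, 'fy': 396.5234884036341, 'cx': 315.18692172335363, 'cy': 197.51825764661677, 'R': array([[-0.83551062, -0.54947246,  0.00142236],
       [-0.42648052,  0.64685639, -0.63221134],
       [ 0.34646266, -0.5288259 , -0.77479468]]), 't': array([0.46306853, 0.26731157, 0.90281993])} [0.18810846 0.55896577 0.86783884]
top {'fx': 407.47832022499523, 'fy': 407.47832022499523, 'cx': 317.3026196747034, 'cy': 192.5075175505583, 'R': array([[-0.01796642, -0.99958541,  0.02249943],
       [-0.99804781,  0.01658347, -0.06021253],
       [ 0.05981445, -0.02353731, -0.99793197]]), 't': array([-0.00228312,  0.54313471,  1.02690542])} [0.48060961 0.01288136 1.05753664]
```

View pics/top0.png

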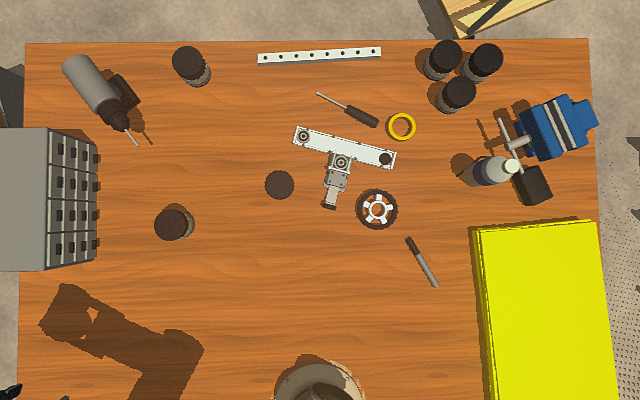

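View pics/side0.png

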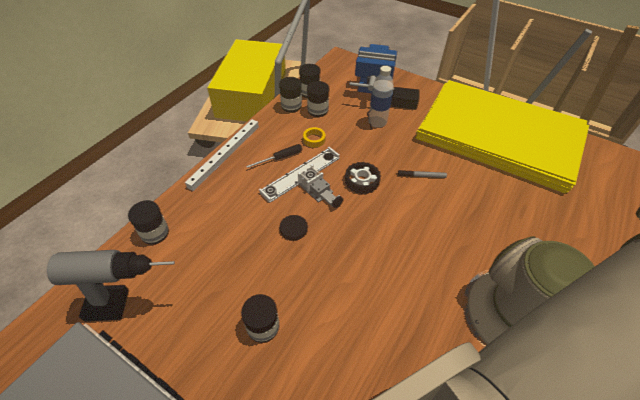

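The top view shows the dispenser with the plunger pad at about (329,205) and the magazine at (341,163). The waiting bearing is at the left (+y) end (303,136), and the empty black nest is at the right end (386,159). The lid is at (279,184) and the wheel at (377,209).

```bash
cat > h.py <<'E'
import numpy as np,cv2
from bench import *
def cast(n,u,v,z):
    m=camera_model(n);R=np.array(m["R"]);t=np.array(m["t"]);c=-R.T@t
    d=R.T@np.array([(u-m["cx"])/m["fx"],(v-m["cy"])/m["fy"],1.]);return c+d*(z-c[2])/d[2]
def proj(n,X):
    m=camera_model(n);p=np.array(m["R"])@X+np.array(m["t"]);return np.array([m["fx"]*p[0]/p[2]+m["cx"],m["fy"]*p[1]/p[2]+m["cy"]])
def crop(n,u,v,w,h,k,f,p=None):
    if p is None:p,_=snapshot(n)
    c=p[v:v+h,u:u+w,::-1];cv2.imwrite(f,cv2.resize(c,None,fx=k,fy=k,interpolation=cv2.INTER_CUBIC))
E
python3 - <<'E'
from h import *
p=cv2.imread("pics/top0.png")[:,:,::-1]
crop("top",265,110,150,110,5,"pics/c0.png",p)
hsv=cv2.cvtColor(p[:,:,::-1].copy(),cv2.COLOR_BGR2HSV)
m=((hsv[...,1]<60)&(hsv[...,2]>110)).astype(np.uint8)
m[:, :280]=0;m[:,410:]=0;m[:115]=0;m[215:]=0
mm=m.copy()
n,l,s,c=cv2.connectedComponentsWithStats(m)
for i in range(1,n):
    if s[i,4]>20:print(i,s[i],c[i])
cv2.imwrite("pics/m0.png",cv2.resize(m[110:220,265:415]*255,None,fx=5,fy=5))
E
```

```text
1 [ 292  126  105   80 2264] [340.98939929 156.79637809]
2 [300 133   7   6  29] [303.13793103 135.34482759]
3 [338 159   7   7  31] [340.67741935 162.16129032]
4 [363 194  30  21 206] [377.46601942 204.46601942]
```

View pics/c0.png

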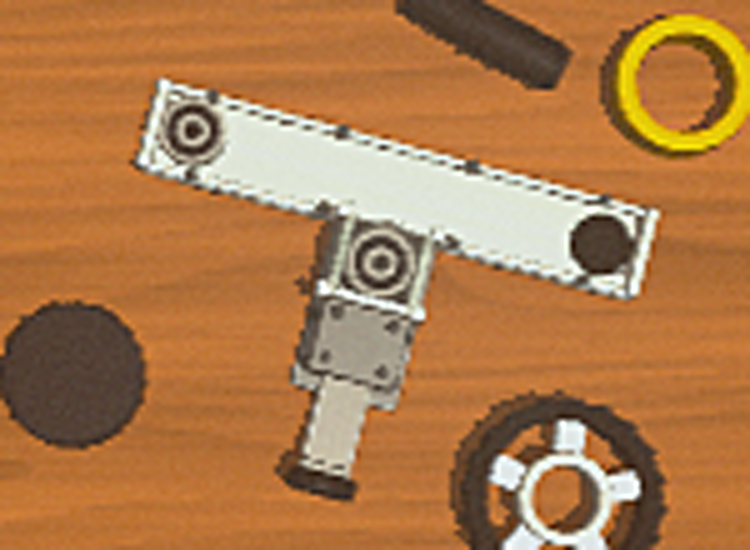

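View pics/m0.png

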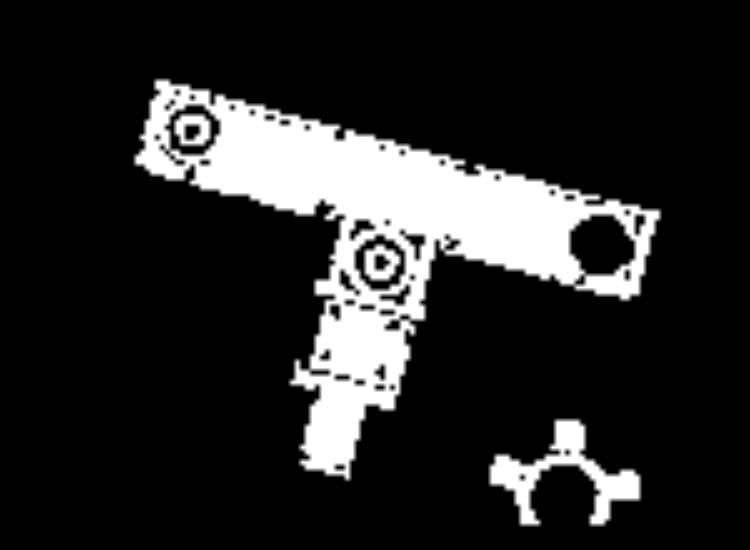

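```bash
cat > pose.py <<'E'
from h import *
def px(a,b): return (a+.5)/5-.5+265,(b+.5)/5-.5+110
p=cv2.imread("pics/top0.png")
g=p.max(2)
sub=(g[150:168,376:394]<90).astype(np.uint8)
n,l,s,c=cv2.connectedComponentsWithStats(sub);i=1+np.argmax(s[1:,4]);nest=c[i]+[376,150];print("nest px",nest,s[i])
N=cast("top",*nest,.006);W=cast("top",*px(191,130),.017);B=cast("top",*px(381,262),.039)
print(N,W,B,np.linalg.norm((N-W)[:2]))
y=(W-N)[:2];y/=np.linalg.norm(y);x=np.array([y[1],-y[0]])
mid=((N+W)/2)[:2];O=mid-.044*x
print("yaw",np.degrees(np.arctan2(x[1],x[0])),"O",O,"resid mag",(B[:2]-O)@x,(B[:2]-O)@y)
cs=[cast("top",*px(*q),.018)[:2] for q in((160,80),(140,165),(658,210),(635,297))]
for q in cs:print("stop corner",(q-O)@x,(q-O)@y)
P=cast("top",*px(320,470),.042)[:2];print("pad top",(P-O)@x,(P-O)@y)
E
python3 pose.py
python3 - <<'E'
from h import *
p=cv2.imread("pics/side0.png")[:,:,::-1]
crop("side",250,140,110,80,7,"pics/c1.png",p)
E
```

```text
nest px [384.69565217 158.50434783] [  3   3  13  12 115]
[ 0.62957003 -0.18935312  0.006     ] [0.69058122 0.02309742 0.017     ] [ 0.61766469 -0.07173299  0.039     ] 0.2210375516854661
yaw -16.022916819948744 O [ 0.61778496 -0.07098289] resid mag 9.144211411939863e-05 -0.0007541581210646645
stop corner 0.06475934296534562 0.13266678533087553
stop corner 0.019350842746498603 0.1310060239702
stop corner 0.06693725655050593 -0.13309525958625407
stop corner 0.02003740576194293 -0.13278372113787837
pad top -0.10932856351416753 0.0021266999165346764
```

View pics/c1.png

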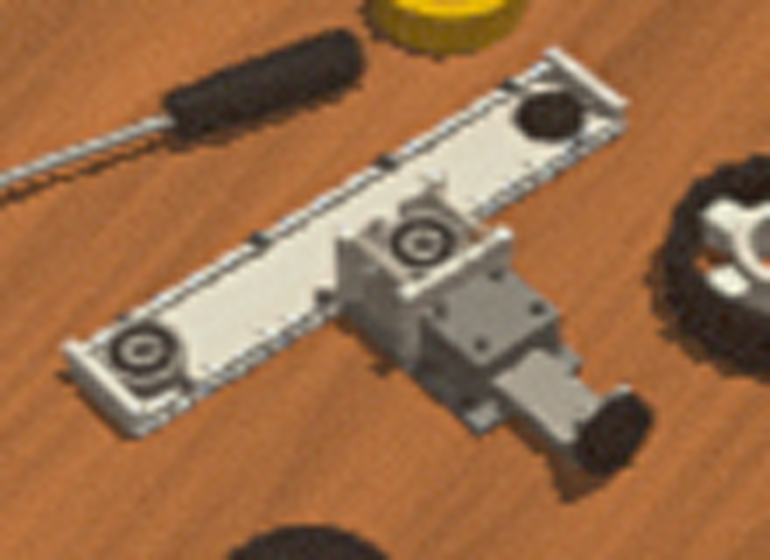

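```bash
cat > st.py <<'E'
from h import *
O=np.array([.61778,-.0712]);a=np.radians(-16.02);X=np.array([np.cos(a),np.sin(a)]);Y=np.array([-X[1],X[0]])
def W(x,y,z): return np.r_[O+x/1e3*X+y/1e3*Y,z/1e3]
def D(P): d=np.array(P[:2])-O;return np.round([d@X*1e3,d@Y*1e3,(P[2]*1e3 if len(P)>2 else 0)],1)
def show():
    s=sense();print("t",round(s["time_s"],2),"disp-frame TCP",D(s["position"]),"tip z",round(s["position"][2]*1e3-17,1),"rpy",np.round(s["ee_rot"],2),"F",np.round(s["ft_force"],1),"gap",round(s["finger_gap"],4))
if __name__=="__main__":show()
E
python3 - <<'E'
from st import *
for nm,u,v,w in(("nest",551,114,(44,-110,6)),("wait",145,350,(44,110,17)),("mag",424,243,(0,0,39)),("pad",615,433,(-120,0,24))):
    q=((u+.5)/7-.5+250,(v+.5)/7-.5+140);print(nm,D(cast("side",*q,w[2]/1e3)),w)
show()
for nm,u,v,z in(("lid",279.3,184,.016),("wheel",377,209,.028)):print(nm,D(cast("top",u,v,z)))
E
python3 -m handwheel '[[[-0.028,0.028,0,0,0,0,0],[-0.028,0.028,0,0,0,0,0],[-0.028,0.028,0,0,0,0,0],[-0.028,0.028,0,0,0,0,0],[-0.028,0.028,0,0,0,0,0],[-0.028,0.028,0,0,0,0,0],[-0.028,0.028,0,0,0,0,0],[-0.028,0.028,0,0,0,0,0],[0,0,0,0,0,0,0]]]' 40; python3 st.py
```

```text
nest [  44.9 -109.9    6. ] (44, -110, 6)
wait [ 43.2 111.1  17. ] (44, 110, 17)
mag [-0.8  1.2 39. ] (0, 0, 39)
pad [-115.1    0.6   24. ] (-120, 0, 24)
t 0.1 disp-frame TCP [-614.   447.7  225.6] tip z 208.6 rpy [-1.7998e+02  7.0000e-02  7.4030e+01] F [-0.3 -0.1 -0.3] gap 0.0853
lid [-92.5 136.2  16. ]
wheel [ -90.1 -120.3   28. ]
time_s: 0.85
position: [0.3078, 0.2471, 0.226]
ee_rot: [179.9, 0.1, 73.6]
ft_force: [-0.3, 0.8, -0.0]
finger_gap: -0.0004
t 0.85 disp-frame TCP [-385.8  220.4  226. ] tip z 209.0 rpy [1.7994e+02 8.0000e-02 7.3610e+01] F [-0.3  0.8 -0. ] gap -0.0004
```

Both views agree to about 1 mm on the nest, the waiting bearing and the magazine. I carry on to the point in front of the plunger.

```bash
python3 -m handwheel '[[[-0.0275,0.0275,0,0,0,0,0],[-0.0275,0.0275,0,0,0,0,0],[-0.0275,0.0275,0,0,0,0,0],[-0.0275,0.0275,0,0,0,0,0],[-0.0275,0.0275,0,0,0,0,0],[-0.0275,0.0275,0,0,0,0,0],[-0.0275,0.0275,0,0,0,0,0],[-0.0275,0.0275,0,0,0,0,0],[0,0,0,0,0,0,0],[0,0,0,0,0,0,0]]]'; python3 st.py
```

```text
time_s: 1.68
position: [0.4564, -0.0214, 0.2254]
ee_rot: [-179.9, -0.0, 73.9]
ft_force: [-0.1, 0.5, -1.2]
finger_gap: -0.0004
t 1.68 disp-frame TCP [-168.9    3.3  225.4] tip z 208.4 rpy [-1.7991e+02 -1.0000e-02  7.3870e+01] F [-0.1  0.5 -1.2] gap -0.0004
```

Descend to tip z ≈ 13 mm (195 mm down), shifting y by −3 mm.

```bash
python3 -m handwheel '[[[-0.003,0,0.03,0,0,0,0],[0,0,0.04,0,0,0,0],[0,0,0.04,0,0,0,0],[0,0,0.04,0,0,0,0],[0,0,0.02,0,0,0,0],[0,0,0.01,0,0,0,0],[0,0,0.01,0,0,0,0],[0,0,0,0,0,0,0],[0,0,0,0,0,0,0]]]'; python3 st.py; python3 - <<'E'
from st import *
p,_=snapshot("side");crop("side",230,120,130,100,6,"pics/c2.png",p)
p,_=snapshot("top");crop("top",265,110,150,110,5,"pics/c3.png",p)
E
```

```text
time_s: 2.43
position: [0.4547, -0.0221, 0.0362]
ee_rot: [-179.9, -0.0, 74.1]
ft_force: [-0.4, 0.2, 0.8]
finger_gap: -0.0
t 2.43 disp-frame TCP [-170.3    2.2   36.2] tip z 19.2 rpy [-1.7995e+02 -1.0000e-02  7.4100e+01] F [-0.4  0.2  0.8] gap -0.0
```

View pics/c2.png

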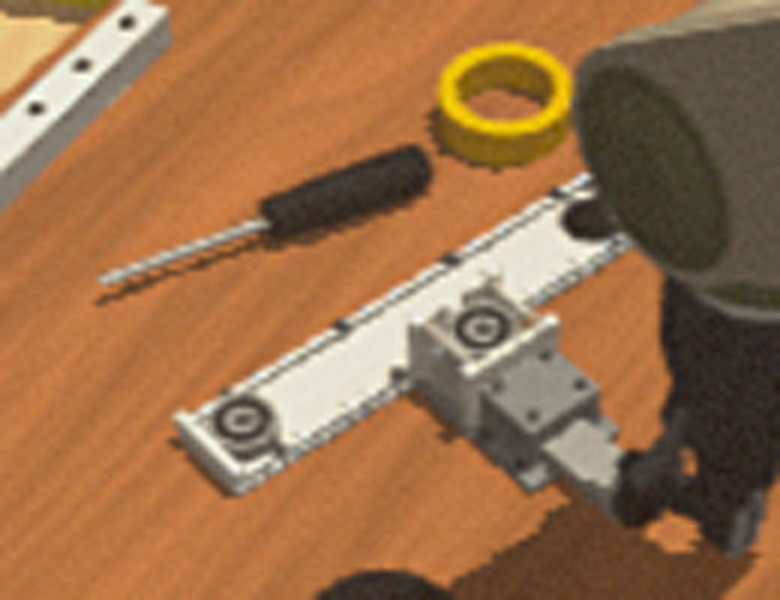

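View pics/c3.png

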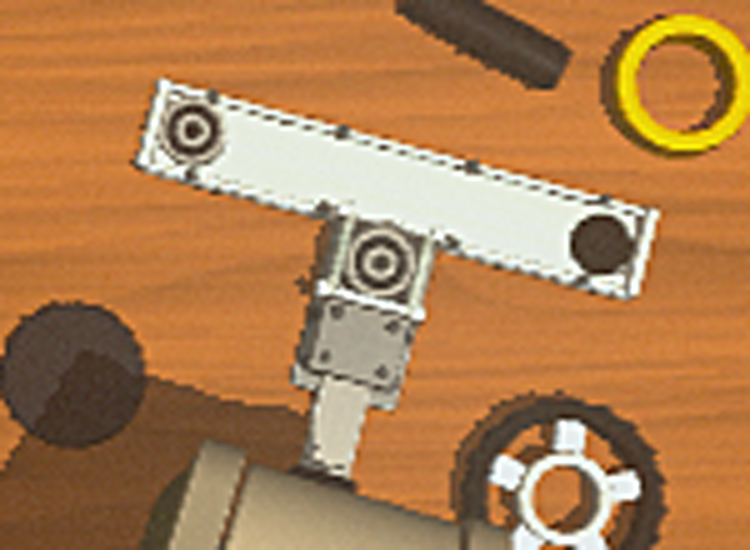

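The side view shows the closed fingers in front of the pad at about (640,480), and the scene is undisturbed. I lower another 5 mm and advance to contact.

```bash
python3 -m handwheel '[[[-0.002,0,0.005,0,0,0,0],[0,0.01,0,0,0,0,0],[0,0.01,0,0,0,0,0],[0,0.006,0,0,0,0,0],[0,0.003,0,0,0,0,0],[0,0.003,0,0,0,0,0],[0,0,0,0,0,0,0],[0,0,0,0,0,0,0]]]'; python3 st.py;  python3 -m handwheel '[[[0,0.003,0,0,0,0,0],[0,0.003,0,0,0,0,0],[0,0.003,0,0,0,0,0],[0,0.003,0,0,0,0,0],[0,0,0,0,0,0,0],[0,0,0,0,0,0,0]]]'; python3 st.py
```

```text
time_s: 3.2
position: [0.4851, -0.0338, 0.0311]
ee_rot: [-180.0, -0.0, 74.0]
ft_force: [0.0, -0.2, -0.5]
finger_gap: 0.0
t 3.2 disp-frame TCP [-137.8   -0.7   31.1] tip z 14.1 rpy [-179.98   -0.     74.03] F [ 0.  -0.2 -0.5] gap 0.0
time_s: 3.7
position: [0.4964, -0.037, 0.031]
ee_rot: [-179.9, -0.0, 74.0]
ft_force: [-4.7, -0.0, 3.0]
finger_gap: 0.0002
t 3.7 disp-frame TCP [-126.1   -0.6   31. ] tip z 14.0 rpy [-179.9    -0.     74.04] F [-4.7 -0.   3. ] gap 0.0002
```

```bash
python3 -m handwheel '[[[0,0.004,0,0,0,0,0],[0,0.004,0,0,0,0,0],[0,0.004,0,0,0,0,0],[0,0.004,0,0,0,0,0],[0,0.004,0,0,0,0,0],[0,0.004,0,0,0,0,0],[0,0.004,0,0,0,0,0],[0,0.003,0,0,0,0,0],[0,0.003,0,0,0,0,0],[0,0,0,0,0,0,0],[0,0,0,0,0,0,0]]]'; python3 st.py;  python3 -m handwheel '[[[0,0.0015,0,0,0,0,0],[0,0.0015,0,0,0,0,0],[0,0,0,0,0,0,0],[0,0,0,0,0,0,0]]]'; python3 st.py
```

```text
time_s: 4.62
position: [0.5283, -0.0461, 0.031]
ee_rot: [-179.8, -0.0, 74.0]
ft_force: [-7.2, 2.2, 4.5]
finger_gap: 0.0
t 4.62 disp-frame TCP [-92.9  -0.5  31. ] tip z 14.0 rpy [-179.8    -0.     74.04] F [-7.2  2.2  4.5] gap 0.0
time_s: 4.95
position: [0.531, -0.0468, 0.031]
ee_rot: [-179.8, 0.0, 74.0]
ft_force: [-7.5, 1.9, 6.4]
finger_gap: -0.0001
t 4.95 disp-frame TCP [-90.1  -0.5  31. ] tip z 14.0 rpy [-179.77    0.     74.04] F [-7.5  1.9  6.4] gap -0.0001
```

```bash
python3 -m handwheel '[[[0,0.0015,0,0,0,0,0],[0,0.0015,0,0,0,0,0],[0,0,0,0,0,0,0],[0,0,0,0,0,0,0]]]'; python3 st.py;  python3 -m handwheel '[[[0,0.001,0,0,0,0,0],[0,0.001,0,0,0,0,0],[0,0,0,0,0,0,0],[0,0,0,0,0,0,0]]]'; python3 st.py
```

```text
time_s: 5.28
position: [0.5329, -0.0473, 0.0309]
ee_rot: [-179.6, 0.0, 74.1]
ft_force: [-11.9, 2.3, 7.8]
finger_gap: 0.0005
t 5.28 disp-frame TCP [-88.2  -0.5  30.9] tip z 13.9 rpy [-179.63    0.     74.05] F [-11.9   2.3   7.8] gap 0.0005
time_s: 5.62
position: [0.533, -0.0474, 0.0308]
ee_rot: [-179.4, 0.0, 74.1]
ft_force: [-19.8, 5.1, 13.7]
finger_gap: -0.0001
t 5.62 disp-frame TCP [-88.   -0.5  30.8] tip z 13.8 rpy [-1.7938e+02  1.0000e-02  7.4070e+01] F [-19.8   5.1  13.7] gap -0.0001
```

```bash
python3 - <<'E'
from st import *
p,_=snapshot("top");crop("top",265,110,150,110,5,"pics/c4.png",p)
p,_=snapshot("side");crop("side",230,120,130,100,6,"pics/c5.png",p)
E
```

```text
(no output)
```

View pics/c4.png

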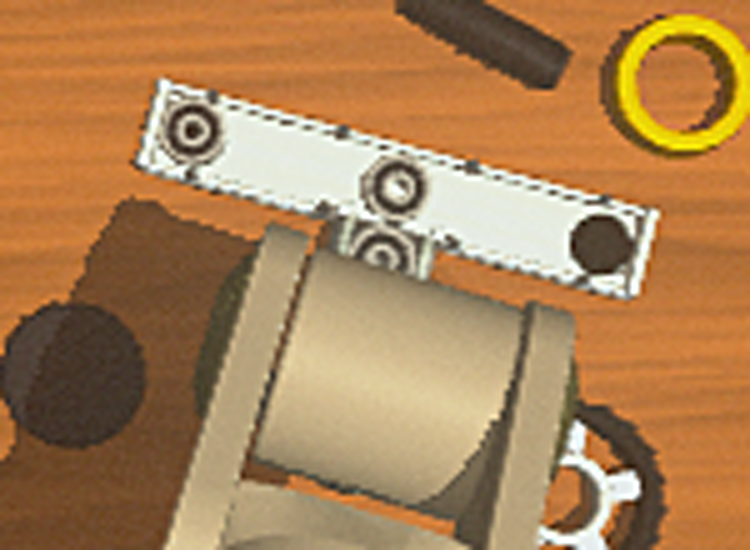

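View pics/c5.png

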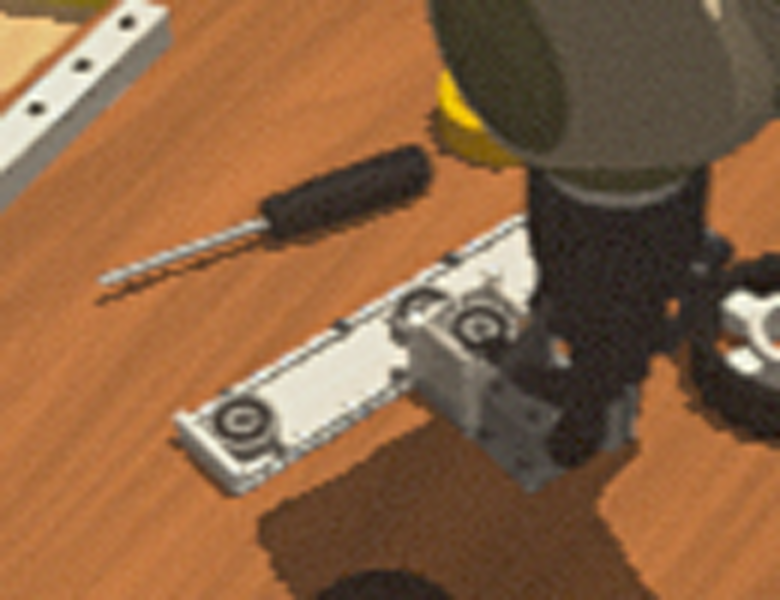

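The bearing is out on the track at about (396,187) in the top crop. I back off in −x so the plunger springs out, then rise.

```bash
python3 -m handwheel '[[[0,-0.005,0,0,0,0,0],[0,-0.006,0,0,0,0,0],[0,-0.008,0,0,0,0,0],[0,-0.01,0,0,0,0,0],[0,-0.01,0,0,0,0,0],[0,-0.012,0,0,0,0,0],[0,-0.015,0,0,0,0,0],[0,-0.015,0,0,0,0,0],[0,-0.01,0,0,0,0,0],[0,0,0,0,0,0,0],[0,0,0,0,0,0,0]]]'; python3 st.py;  python3 -m handwheel '[[[0,0,-0.02,0,0,0,0],[0,0,-0.03,0,0,0,0],[0,0,-0.03,0,0,0,0],[0,0,-0.03,0,0,0,0],[0,0,-0.02,0,0,0,0],[0,0,0,0,0,0,0],[0,0,0,0,0,0,0]]]'; python3 st.py
python3 - <<'E'
from st import *
p,_=snapshot("top");crop("top",265,110,150,110,5,"pics/c6.png",p)
p,_=snapshot("side");crop("side",230,120,130,100,6,"pics/c7.png",p)
E
```

```text
time_s: 6.63
position: [0.4506, -0.024, 0.0314]
ee_rot: [179.9, 0.0, 74.0]
ft_force: [0.4, 0.2, -1.1]
finger_gap: -0.0001
t 6.63 disp-frame TCP [-173.7   -0.8   31.4] tip z 14.4 rpy [179.9    0.    74.02] F [ 0.4  0.2 -1.1] gap -0.0001
time_s: 7.22
position: [0.451, -0.0241, 0.162]
ee_rot: [179.8, 0.0, 74.0]
ft_force: [0.5, -0.3, -1.3]
finger_gap: -0.0003
t 7.22 disp-frame TCP [-173.3   -0.8  162. ] tip z 145.0 rpy [1.798e+02 1.000e-02 7.402e+01] F [ 0.5 -0.3 -1.3] gap -0.0003
```

View pics/c6.png

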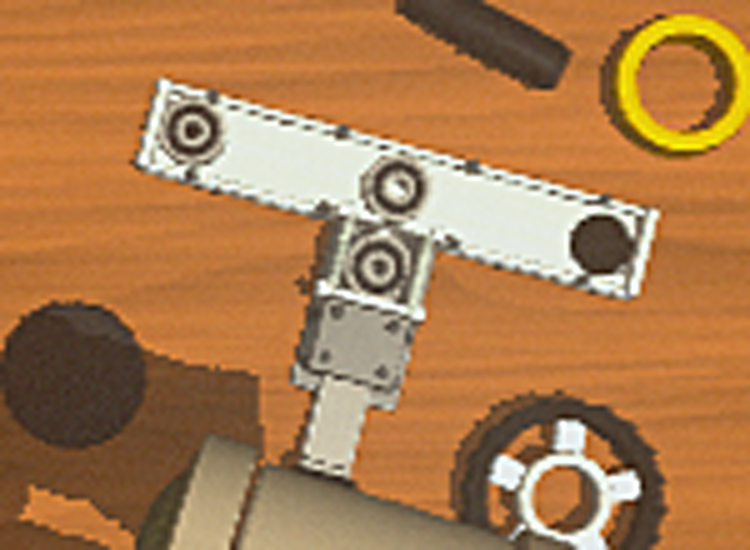

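View pics/c7.png

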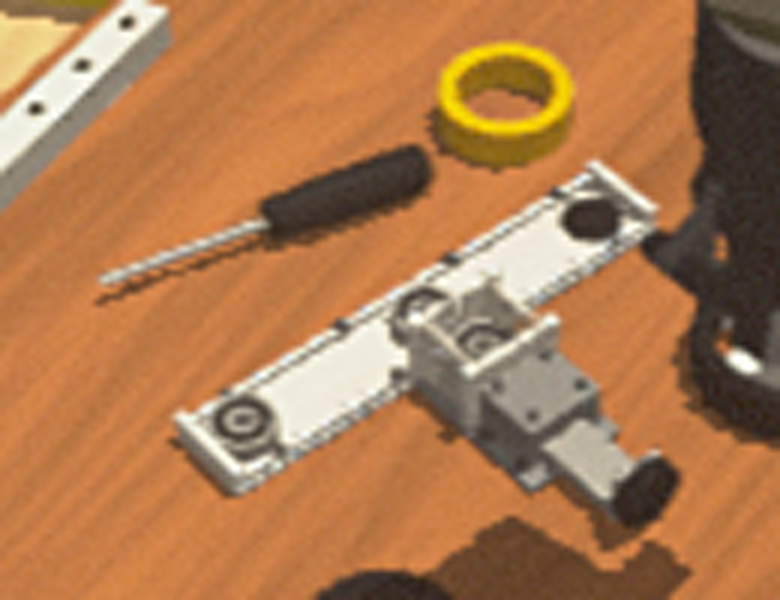

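The plunger is back out, the stack has dropped by one, and bearing_1 is on the track. Next I move over the track at x 44, y +50.

```bash
python3 -m handwheel '[[[0.008,0.03,0,0,0,0,0],[0.008,0.034,0,0,0,0,0],[0.008,0.034,0,0,0,0,0],[0.008,0.034,0,0,0,0,0],[0.008,0.034,0,0,0,0,0],[0.008,0.034,0,0,0,0,0],[0.003,0.017,0,0,0,0,0],[0,0,0,0,0,0,0],[0,0,0,0,0,0,0],[0,0,0,0,0,0,0]]]'; python3 st.py
python3 - <<'E'
from st import *
print("bearing",D(cast("top",396.5/5-.4+265,187.5/5-.4+110,.017)))
E
```

```text
time_s: 8.15
position: [0.6718, -0.0343, 0.1599]
ee_rot: [-179.9, 0.0, 74.0]
ft_force: [-0.1, -0.9, 0.1]
finger_gap: -0.0001
t 8.15 disp-frame TCP [ 41.7  50.4 159.9] tip z 142.9 rpy [-1.7986e+02  1.0000e-02  7.4030e+01] F [-0.1 -0.9  0.1] gap -0.0001
bearing [42.9  0.7 17. ]
```

```bash
python3 -m handwheel '[[[0,0.002,0.03,0,0,0,0],[0,0,0.035,0,0,0,0],[0,0,0.035,0,0,0,0],[0,0,0.015,0,0,0,0],[0,0,0.006,0,0,0,0],[0,0,0,0,0,0,0],[0,0,0,0,0,0,0],[0,0,0,0,0,0,0]]]'; python3 st.py
python3 - <<'E'
from st import *
p,_=snapshot("top");crop("top",265,110,150,110,5,"pics/c8.png",p)
p,_=snapshot("side");crop("side",230,120,130,100,6,"pics/c9.png",p)
E
```

```text
time_s: 8.82
position: [0.6751, -0.0352, 0.0422]
ee_rot: [179.8, -0.0, 74.0]
ft_force: [-0.6, 0.7, 1.2]
finger_gap: 0.0002
t 8.82 disp-frame TCP [45.2 50.5 42.2] tip z 25.2 rpy [ 1.7981e+02 -1.0000e-02  7.4030e+01] F [-0.6  0.7  1.2] gap 0.0002
```

View pics/c9.png

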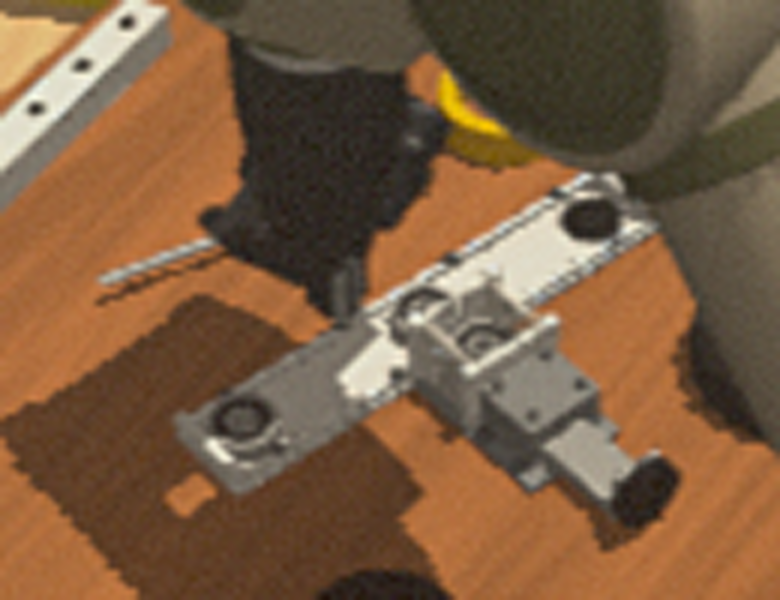

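The fingertips are over the channel at about (345,310), clear of the bearing at (420,300). I lower them to about z 10.

```bash
python3 -m handwheel '[[[0,0,0.006,0,0,0,0],[0,0,0.004,0,0,0,0],[0,0,0.003,0,0,0,0],[0,0,0.002,0,0,0,0],[0,0,0,0,0,0,0],[0,0,0,0,0,0,0]]]'; python3 st.py
```

```text
time_s: 9.42
position: [0.6744, -0.0349, 0.0249]
ee_rot: [-180.0, 0.0, 74.0]
ft_force: [1.0, 0.0, 0.3]
finger_gap: 0.0002
t 9.42 disp-frame TCP [44.4 50.5 24.9] tip z 7.9 rpy [-179.98    0.     74.03] F [1.  0.  0.3] gap 0.0002
```

Tip z is 7.9 mm, so I raise it 2 mm and then slide in −y. Contact should come near TCP y ≈ +32.

```bash
python3 -m handwheel '[[[0,0,-0.002,0,0,0,0],[-0.005,0,0,0,0,0,0],[-0.004,0,0,0,0,0,0],[-0.004,0,0,0,0,0,0],[-0.004,0,0,0,0,0,0],[-0.004,0,0,0,0,0,0],[-0.004,0,0,0,0,0,0],[0,0,0,0,0,0,0],[0,0,0,0,0,0,0]]]'; python3 st.py
python3 - <<'E'
from st import *
p,_=snapshot("top");crop("top",265,110,150,110,5,"pics/d0.png",p)
p,_=snapshot("side");crop("side",230,120,130,100,6,"pics/d1.png",p)
E
```

```text
time_s: 10.17
position: [0.6675, -0.0593, 0.0271]
ee_rot: [-180.0, -0.0, 74.0]
ft_force: [-0.8, 0.3, 0.0]
finger_gap: -0.0
t 10.17 disp-frame TCP [44.5 25.2 27.1] tip z 10.1 rpy [-180.   -0.   74.] F [-0.8  0.3  0. ] gap -0.0
```

View pics/d1.png

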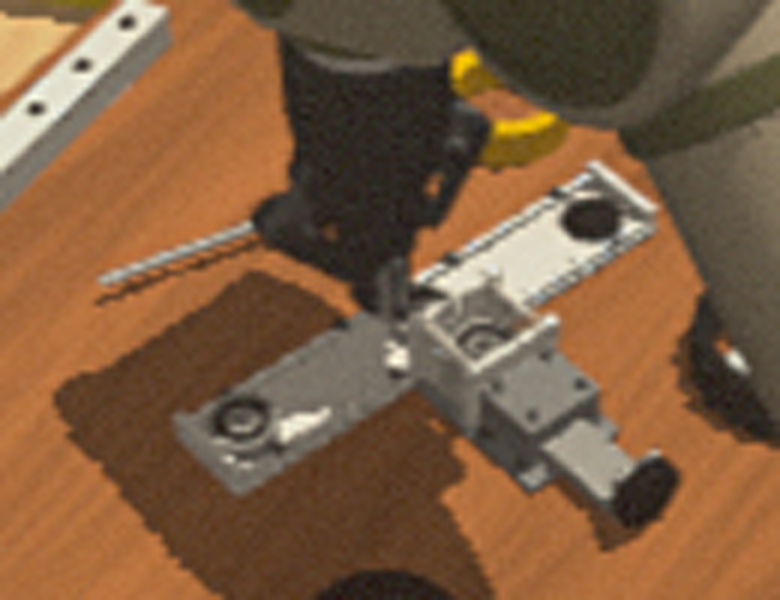

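The fingers are at or near the bearing's rim. I keep sliding.

```bash
python3 -m handwheel '[[[-0.005,0,0,0,0,0,0],[-0.006,0,0,0,0,0,0],[-0.008,0,0,0,0,0,0],[-0.008,0,0,0,0,0,0],[-0.008,0,0,0,0,0,0],[-0.008,0,0,0,0,0,0],[-0.008,0,0,0,0,0,0],[-0.006,0,0,0,0,0,0],[-0.005,0,0,0,0,0,0],[-0.003,0,0,0,0,0,0],[0,0,0,0,0,0,0],[0,0,0,0,0,0,0]]]'; python3 st.py
python3 - <<'E'
from st import *
p,_=snapshot("top");crop("top",265,110,150,110,5,"pics/d2.png",p)
p,_=snapshot("side");crop("side",230,120,130,100,6,"pics/d3.png",p)
E
```

```text
time_s: 11.27
position: [0.6497, -0.1214, 0.0271]
ee_rot: [-180.0, -0.0, 74.0]
ft_force: [0.3, -0.4, 0.9]
finger_gap: 0.0004
t 11.27 disp-frame TCP [ 44.5 -39.5  27.1] tip z 10.1 rpy [-1.800e+02 -1.000e-02  7.402e+01] F [ 0.3 -0.4  0.9] gap 0.0004
```

View pics/d3.png

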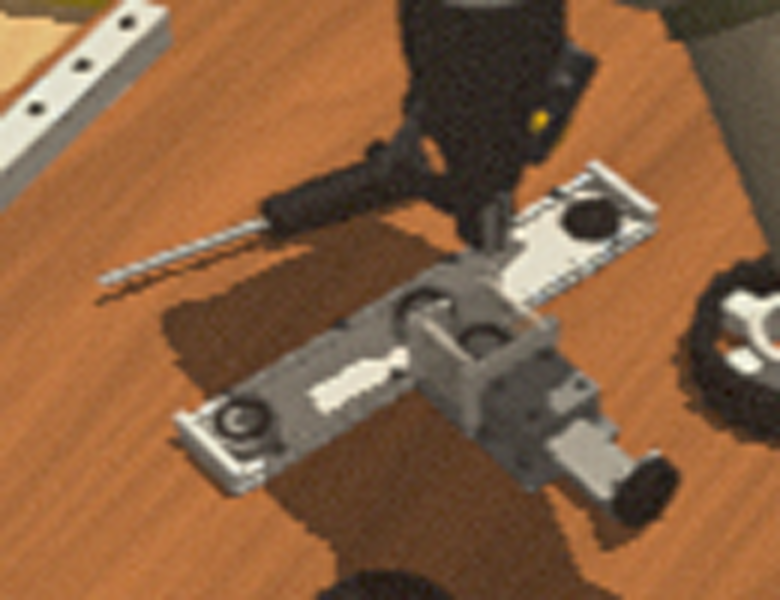

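View pics/d2.png

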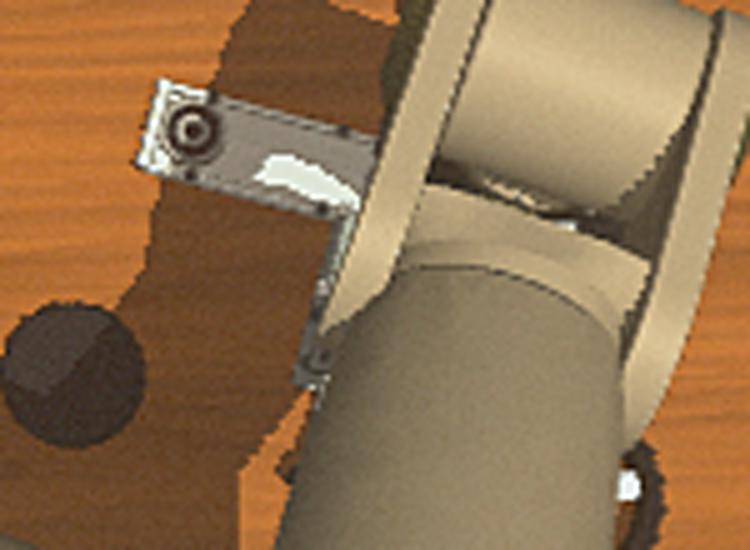

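```bash
python3 - <<'E'
from st import *
for w in((44,-39.5,10),(44,-39.5,27),(44,-39.5,40),(44,-39.5,80),(44,0,17),(63.5,-39.5,12)):
    q=proj("side",W(*w));print(w,(q-[230,120]+.5)*6-.5)
show()
p,d=snapshot("side")
crop("side",280,130,60,50,12,"pics/d4.png",p)
np.save("d.npy",d)
E
```

```text
(44, -39.5, 10) [488.20523104 278.06681191]
(44, -39.5, 27) [487.96846636 254.0980328 ]
(44, -39.5, 40) [487.78378586 235.40197479]
(44, -39.5, 80) [487.19488628 175.78495636]
(44, 0, 17) [426.4119676  306.21610935]
(63.5, -39.5, 12) [463.02168417 253.87820453]
t 11.37 disp-frame TCP [ 44.5 -39.2  27.1] tip z 10.1 rpy [180.    -0.    74.05] F [-0.6  0.5 -0.8] gap 0.0002
```

View pics/d4.png

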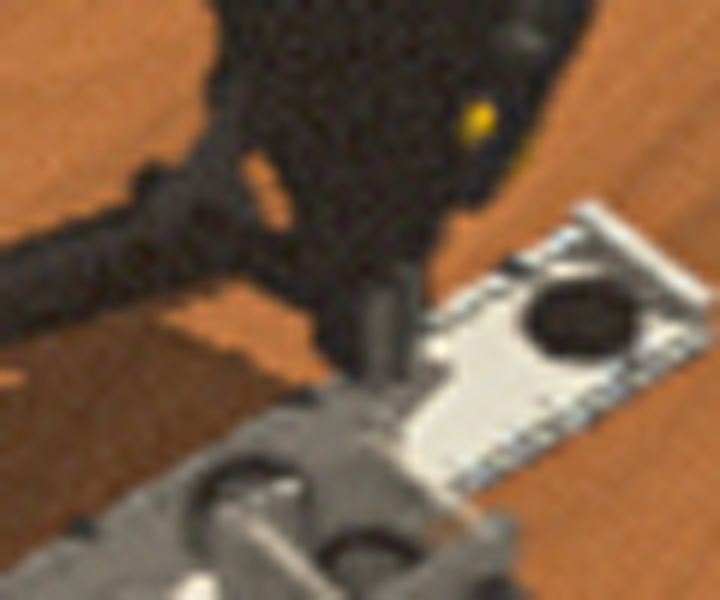

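```bash
python3 - <<'E'
from st import *
d=np.load("d.npy");m=camera_model("side");R=np.array(m["R"]);t=np.array(m["t"])
for v in range(150,170):
    r=[]
    for u in (309,311,313):
        z=d[v,u];c=np.array([(u-m["cx"])/m["fx"]*z,(v-m["cy"])/m["fy"]*z,z]);r.append(D(R.T@(c-t)).tolist())
    print(v,r)
E
```

```text
150 [[34.9, -25.4, 91.1], [34.6, -32.4, 87.0], [35.8, -40.8, 80.8]]
151 [[34.8, -25.2, 87.4], [33.9, -31.8, 83.9], [39.3, -43.7, 72.5]]
152 [[36.4, -26.5, 81.5], [34.4, -32.2, 79.4], [36.4, -41.3, 72.1]]
153 [[37.3, -27.2, 76.4], [31.6, -29.8, 79.1], [35.4, -40.5, 69.4]]
154 [[37.5, -27.2, 72.4], [33.3, -31.2, 73.0], [32.2, -37.7, 69.6]]
155 [[38.9, -28.4, 66.6], [36.2, -33.6, 65.3], [35.1, -40.2, 61.9]]
156 [[38.8, -28.3, 62.7], [36.5, -33.8, 60.9], [35.8, -40.7, 57.0]]
157 [[37.4, -27.1, 60.5], [35.4, -32.8, 58.4], [36.3, -41.1, 52.3]]
158 [[38.0, -27.5, 55.8], [34.8, -32.3, 55.0], [35.9, -40.8, 48.8]]
159 [[40.1, -29.1, 49.1], [37.8, -34.8, 47.1], [36.0, -40.8, 44.5]]
160 [[37.9, -27.2, 47.9], [36.7, -33.8, 44.4], [36.1, -40.9, 40.3]]
161 [[39.3, -28.4, 42.0], [36.4, -33.5, 40.8], [35.4, -40.3, 37.0]]
162 [[62.5, -47.4, 7.1], [37.2, -34.1, 35.6], [54.3, -56.3, 7.5]]
163 [[59.5, -44.9, 6.8], [55.5, -49.4, 6.8], [51.4, -53.9, 7.1]]
164 [[56.3, -42.2, 6.8], [51.7, -46.2, 7.7], [47.3, -50.3, 8.4]]
165 [[53.3, -39.7, 6.5], [21.1, -20.6, 44.8], [15.8, -23.6, 47.0]]
166 [[50.9, -37.6, 5.5], [18.0, -18.0, 44.9], [15.8, -23.7, 42.8]]
167 [[17.9, -10.4, 46.0], [16.5, -16.7, 42.9], [10.2, -18.9, 46.4]]
168 [[18.5, -10.9, 41.1], [19.3, -19.0, 34.9], [6.6, -15.8, 47.3]]
169 [[17.9, -10.3, 37.8], [17.5, -17.5, 33.2], [7.4, -16.5, 42.0]]
```

```bash
python3 - <<'E'
from st import *
for nm,w in(("c9",(35,55)),("c9b",(45,60)),("c5",(-99,0)),("c5b",(-95,8)),("c2",(-178,5)),("d3",(36,-35))):
    print(nm,[(z,np.round((proj("side",W(*w,z))-[230,120]+.5)*6-.5)) for z in(8,18,28,38,48)])
E
```

```text
c9 [(8, array([350., 384.])), (18, array([349., 370.])), (28, array([348., 356.])), (38, array([347., 342.])), (48, array([346., 328.]))]
c9b [(8, array([329., 377.])), (18, array([328., 363.])), (28, array([327., 349.])), (38, array([325., 335.])), (48, array([324., 321.]))]
c5 [(8, array([623., 491.])), (18, array([624., 478.])), (28, array([624., 464.])), (38, array([625., 450.])), (48, array([626., 436.]))]
c5b [(8, array([604., 495.])), (18, array([605., 481.])), (28, array([606., 468.])), (38, array([606., 454.])), (48, array([607., 439.]))]
c2 [(8, array([734., 602.])), (18, array([735., 589.])), (28, array([737., 575.])), (38, array([739., 562.])), (48, array([741., 548.]))]
d3 [(8, array([492., 294.])), (18, array([492., 280.])), (28, array([492., 266.])), (38, array([491., 252.])), (48, array([491., 237.]))]
```

```bash
python3 - <<'E'
from st import *
p,d=snapshot("side");m=camera_model("side");R=np.array(m["R"]);t=np.array(m["t"])
vv,uu=np.mgrid[100:175,270:340];z=d[100:175,270:340]
c=np.stack([(uu-m["cx"])/m["fx"]*z,(vv-m["cy"])/m["fy"]*z,z],-1);P=(c-t)@R
x=((P[...,:2]-O)@X)*1e3;y=((P[...,:2]-O)@Y)*1e3;zz=P[...,2]*1e3
for z0 in range(10,200,10):
    k=(zz>z0)&(zz<z0+10)&(x>20)&(y<-5 if z0<50 else y<60)&(z>0)&(y>-110)
    if k.sum():print(z0,k.sum(),"x",np.percentile(x[k],[2,98]).round(),"y",np.percentile(y[k],[2,98]).round())
E
```

```text
10 107 x [ 20. 125.] y [-103.   -6.]
20 59 x [117. 144.] y [-36.  -6.]
30 4 x [36. 52.] y [-40. -29.]
40 28 x [21. 49.] y [-53. -15.]
50 25 x [33. 51.] y [-50. -25.]
60 16 x [34. 45.] y [-49. -27.]
70 24 x [33. 40.] y [-67. -24.]
80 57 x [31. 56.] y [-70.  -7.]
90 59 x [30. 55.] y [-81.   4.]
100 67 x [27. 44.] y [-87.   7.]
110 71 x [28. 43.] y [-93.  17.]
120 124 x [26. 56.] y [-97.  22.]
130 77 x [25. 49.] y [-79.  10.]
140 46 x [26. 51.] y [-32.   3.]
150 22 x [32. 54.] y [-11.  -1.]
160 27 x [21. 58.] y [-11.  -1.]
170 36 x [22. 59.] y [-12.  -0.]
180 39 x [20. 66.] y [-14.  -1.]
190 44 x [21. 63.] y [-13.  -2.]
```

The side image and depth show the real fingertip at z ≈ 36. That is about 27 mm higher than the reported TCP plus the stated 17 mm implies, so the fingers passed above the bearing without touching it. From here I trust the camera height. I go back to y +50 at the same height, then lower by steps and check with the camera and the force.

```bash
python3 -m handwheel '[[[0.008,0,-0.01,0,0,0,0],[0.012,0,0,0,0,0,0],[0.014,0,0,0,0,0,0],[0.014,0,0,0,0,0,0],[0.014,0,0,0,0,0,0],[0.014,0,0,0,0,0,0],[0.01,0,0,0,0,0,0],[0.004,0,0,0,0,0,0],[0,0,0.01,0,0,0,0],[0,0,0.006,0,0,0,0],[0,0,0,0,0,0,0],[0,0,0,0,0,0,0]]]'; python3 st.py
python3 - <<'E'
from st import *
p,d=snapshot("side");crop("side",250,130,70,60,10,"pics/e0.png",p)
m=camera_model("side");R=np.array(m["R"]);t=np.array(m["t"])
for v in range(165,184,1):
    r=[]
    for u in (285,287,289):
        z=d[v,u];c=np.array([(u-m["cx"])/m["fx"]*z,(v-m["cy"])/m["fy"]*z,z]);r.append(D(R.T@(c-t)).tolist())
    print(v,r)
E
```

```text
time_s: 12.47
position: [0.6739, -0.0357, 0.0202]
ee_rot: [-179.9, 0.0, 74.0]
ft_force: [-0.4, 0.6, 0.5]
finger_gap: 0.0002
t 12.47 disp-frame TCP [44.2 49.7 20.2] tip z 3.2 rpy [-1.799e+02  1.000e-02  7.397e+01] F [-0.4  0.6  0.5] gap 0.0002
165 [[29.3, 63.8, 95.5], [31.4, 55.8, 88.4], [37.6, 44.8, 76.0]]
166 [[28.9, 64.3, 92.1], [33.9, 54.3, 81.5], [32.8, 48.4, 78.2]]
167 [[35.0, 60.4, 80.7], [33.2, 55.1, 78.6], [35.1, 47.0, 71.5]]
168 [[33.3, 61.9, 79.2], [32.8, 55.6, 75.2], [39.5, 44.2, 62.1]]
169 [[35.1, 60.9, 73.0], [31.3, 56.9, 73.3], [33.8, 48.4, 65.5]]
170 [[34.4, 61.7, 70.1], [32.0, 56.7, 68.7], [34.2, 48.4, 61.2]]
171 [[40.0, 58.1, 59.0], [33.9, 55.6, 62.3], [34.5, 48.4, 56.8]]
172 [[37.8, 59.9, 58.1], [33.5, 56.2, 59.0], [34.2, 48.9, 53.4]]
173 [[36.4, 61.1, 56.0], [33.7, 56.3, 54.8], [34.6, 48.9, 48.8]]
174 [[37.6, 60.6, 50.5], [36.0, 55.0, 47.9], [33.5, 49.9, 46.4]]
175 [[39.0, 59.9, 44.7], [36.4, 54.9, 43.3], [36.3, 48.1, 38.6]]
176 [[38.3, 60.7, 41.7], [36.0, 55.5, 39.9], [33.2, 50.6, 38.8]]
177 [[38.3, 61.0, 37.8], [35.3, 56.3, 36.9], [34.5, 50.0, 33.0]]
178 [[60.2, 46.3, 4.5], [34.9, 56.8, 33.3], [51.1, 38.5, 6.6]]
179 [[54.4, 50.6, 8.2], [52.2, 45.1, 6.1], [47.3, 41.4, 7.5]]
180 [[53.7, 51.4, 5.0], [49.2, 47.5, 5.9], [45.1, 43.3, 6.4]]
181 [[49.8, 54.4, 6.1], [45.1, 50.6, 7.3], [41.0, 46.4, 7.7]]
182 [[45.7, 57.4, 7.4], [41.1, 53.6, 8.6], [35.4, 50.6, 11.3]]
183 [[42.7, 59.8, 7.4], [40.4, 54.4, 5.4], [36.4, 50.1, 5.7]]
```

View pics/e0.png

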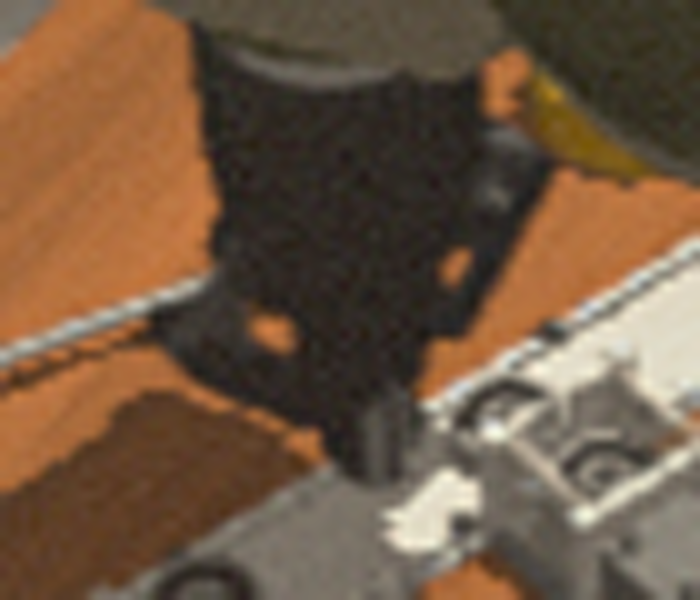

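The tip is at (375,480) in the crop and reads z ≈ 32. I lower it in small steps, watching the force.

```bash
python3 -m handwheel '[[[0,0,0.005,0,0,0,0],[0,0,0.005,0,0,0,0],[0,0,0.003,0,0,0,0],[0,0,0,0,0,0,0],[0,0,0,0,0,0,0]]]'; python3 -m handwheel '[[[0,0,0.002,0,0,0,0],[0,0,0.002,0,0,0,0],[0,0,0.002,0,0,0,0],[0,0,0,0,0,0,0],[0,0,0,0,0,0,0]]]'; python3 st.py
python3 - <<'E'
from st import *
p,d=snapshot("side");crop("side",250,130,70,60,10,"pics/e1.png",p)
m=camera_model("side");R=np.array(m["R"]);t=np.array(m["t"])
for v in range(173,186,1):
    r=[]
    for u in (285,287,289):
        z=d[v,u];c=np.array([(u-m["cx"])/m["fx"]*z,(v-m["cy"])/m["fy"]*z,z]);r.append(D(R.T@(c-t)).tolist())
    print(v,r)
E
```

```text
time_s: 12.93
position: [0.6743, -0.035, 0.0078]
ee_rot: [-180.0, 0.0, 74.0]
ft_force: [-1.0, -0.1, 0.3]
finger_gap: 0.0001
time_s: 13.35
position: [0.6743, -0.0349, 0.002]
ee_rot: [-180.0, 0.0, 74.0]
ft_force: [0.4, -0.2, 0.3]
finger_gap: 0.0003
t 13.35 disp-frame TCP [44.4 50.5  2. ] tip z -15.0 rpy [-179.98    0.     74.03] F [ 0.4 -0.2  0.3] gap 0.0003
173 [[33.2, 63.3, 60.1], [32.2, 57.3, 56.8], [37.9, 46.5, 44.5]]
174 [[33.6, 63.3, 55.8], [31.6, 58.0, 53.6], [34.0, 49.5, 45.7]]
175 [[30.8, 65.5, 55.5], [33.7, 56.8, 46.9], [34.4, 49.5, 41.2]]
176 [[38.8, 60.4, 41.1], [34.6, 56.4, 41.7], [36.5, 48.2, 34.3]]
177 [[37.8, 61.3, 38.4], [34.5, 56.8, 38.0], [35.2, 49.5, 32.1]]
178 [[37.6, 61.7, 34.6], [36.9, 55.4, 30.6], [32.6, 51.5, 31.5]]
179 [[-586.9, 487.1, 867.8], [36.6, 55.9, 27.0], [32.1, 52.2, 28.2]]
180 [[39.5, 61.1, 24.1], [35.7, 56.8, 24.3], [34.1, 51.0, 21.4]]
181 [[41.5, 60.0, 17.3], [35.1, 57.5, 21.0], [34.3, 51.1, 17.0]]
182 [[37.8, 62.8, 18.2], [37.9, 55.9, 13.1], [36.6, 49.8, 9.6]]
183 [[41.2, 60.8, 9.5], [39.6, 54.9, 6.5], [37.0, 49.8, 5.0]]
184 [[40.2, 61.8, 6.7], [36.7, 57.2, 6.3], [35.2, 51.3, 3.2]]
185 [[39.2, 62.8, 3.9], [32.7, 60.2, 7.7], [28.7, 56.1, 8.1]]
```

View pics/e1.png

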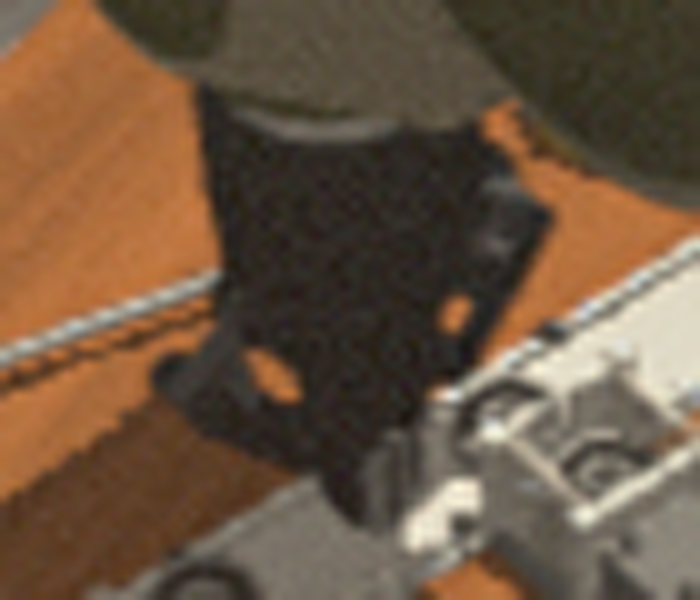

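The tip now reads about z 12. I lower it 2.5 mm more and slide in −y in stages.

```bash
python3 -m handwheel '[[[0,0.001,0.0015,0,0,0,0],[0,0,0.001,0,0,0,0],[0,0,0,0,0,0,0],[0,0,0,0,0,0,0]]]'; python3 st.py; python3 -m handwheel '[[[-0.005,0,0,0,0,0,0],[-0.005,0,0,0,0,0,0],[-0.004,0,0,0,0,0,0],[-0.004,0,0,0,0,0,0],[-0.004,0,0,0,0,0,0],[-0.004,0,0,0,0,0,0],[-0.004,0,0,0,0,0,0],[-0.004,0,0,0,0,0,0],[0,0,0,0,0,0,0]]]';python3 st.py
python3 - <<'E'
from st import *
p,d=snapshot("side");crop("side",250,130,70,60,10,"pics/e2.png",p)
E
```

```text
time_s: 13.73
position: [0.6756, -0.0353, 0.0009]
ee_rot: [179.9, 0.0, 74.0]
ft_force: [-3.4, -0.1, 8.3]
finger_gap: -0.0
t 13.73 disp-frame TCP [45.6 50.5  0.9] tip z -16.1 rpy [179.95   0.    74.03] F [-3.4 -0.1  8.3] gap -0.0
time_s: 14.48
position: [0.667, -0.068, 0.0009]
ee_rot: [179.8, -0.1, 74.0]
ft_force: [1.2, 1.4, 6.3]
finger_gap: -0.0002
t 14.48 disp-frame TCP [46.4 16.7  0.9] tip z -16.1 rpy [ 1.7984e+02 -6.0000e-02  7.4010e+01] F [1.2 1.4 6.3] gap -0.0002
```

View pics/e2.png

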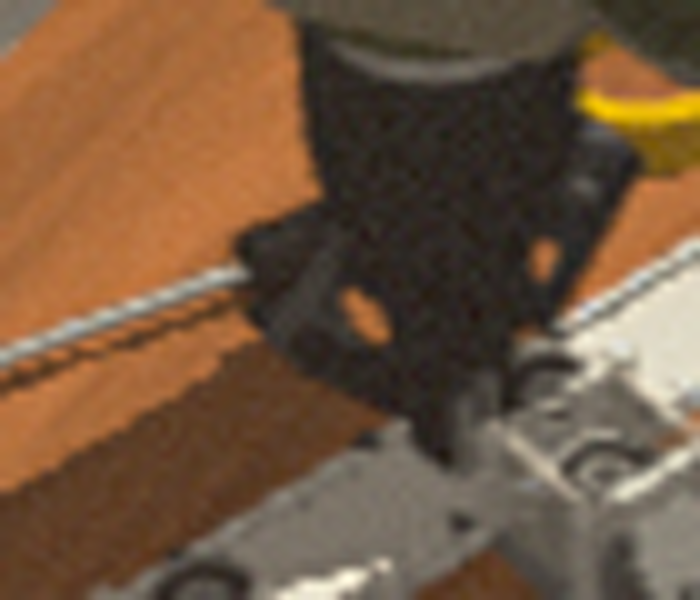

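The bearing is moving: its visible rim went from (510,400) to (545,370). The fingertips were brushing the track floor at 6–8 N, so I lift 2 mm and continue.

```bash
python3 -m handwheel '[[[0,0,-0.002,0,0,0,0],[0,0,0,0,0,0,0],[-0.005,0,0,0,0,0,0],[-0.006,0,0,0,0,0,0],[-0.006,0,0,0,0,0,0],[-0.006,0,0,0,0,0,0],[-0.006,0,0,0,0,0,0],[-0.006,0,0,0,0,0,0],[-0.005,0,0,0,0,0,0],[-0.004,0,0,0,0,0,0],[0,0,0,0,0,0,0],[0,0,0,0,0,0,0]]]';python3 st.py
python3 - <<'E'
from st import *
p,d=snapshot("side");crop("side",250,130,100,75,8,"pics/e3.png",p)
p,_=snapshot("top");crop("top",265,110,150,110,5,"pics/e4.png",p)
E
```

```text
time_s: 15.53
position: [0.6537, -0.1106, 0.0014]
ee_rot: [-180.0, 0.0, 74.0]
ft_force: [-1.2, -0.1, 1.2]
finger_gap: -0.0001
t 15.53 disp-frame TCP [ 45.4 -27.9   1.4] tip z -15.6 rpy [-1.7997e+02  2.0000e-02  7.4010e+01] F [-1.2 -0.1  1.2] gap -0.0001
```

View pics/e3.png

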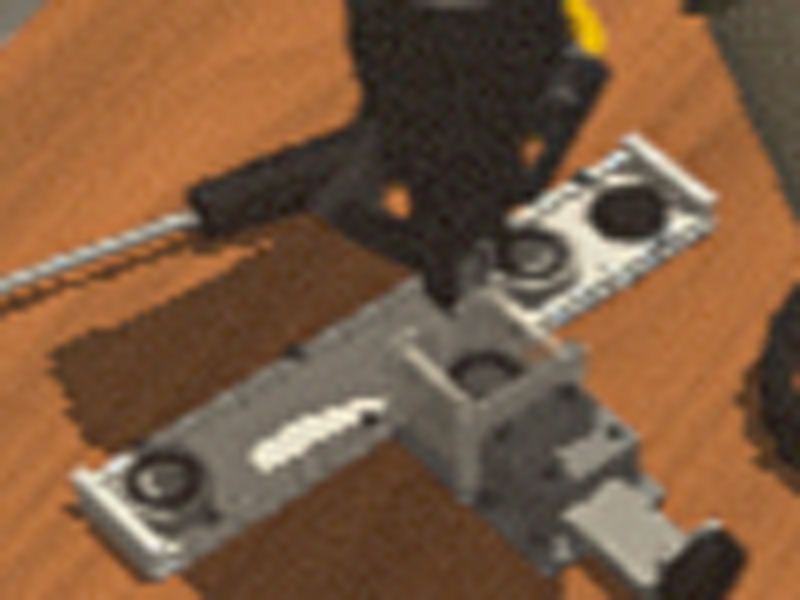

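View pics/e4.png

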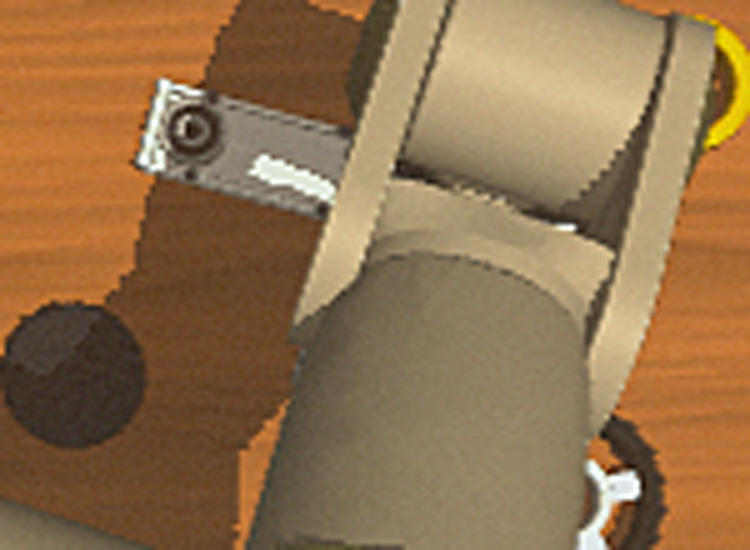

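```bash
python3 - <<'E'
from st import *
print(D(cast("side",537.5/8-.5+250,255.5/8-.5+130,.017)))
E
python3 -m handwheel '[[[-0.005,0,0,0,0,0,0],[-0.006,0,0,0,0,0,0],[-0.006,0,0,0,0,0,0],[-0.006,0,0,0,0,0,0],[-0.006,0,0,0,0,0,0],[-0.006,0,0,0,0,0,0],[-0.004,0,0,0,0,0,0],[-0.003,0,0,0,0,0,0],[0,0,0,0,0,0,0],[0,0,0,0,0,0,0]]]';python3 st.py
python3 - <<'E'
from st import *
p,d=snapshot("side");crop("side",250,130,100,75,8,"pics/e5.png",p)
E
```

```text
[ 41.8 -60.2  17. ]
time_s: 16.47
position: [0.6423, -0.1507, 0.0016]
ee_rot: [180.0, 0.0, 74.0]
ft_force: [0.3, -0.1, -0.2]
finger_gap: -0.0003
t 16.47 disp-frame TCP [ 45.6 -69.6   1.6] tip z -15.4 rpy [180.     0.    74.02] F [ 0.3 -0.1 -0.2] gap -0.0003
```

View pics/e5.png

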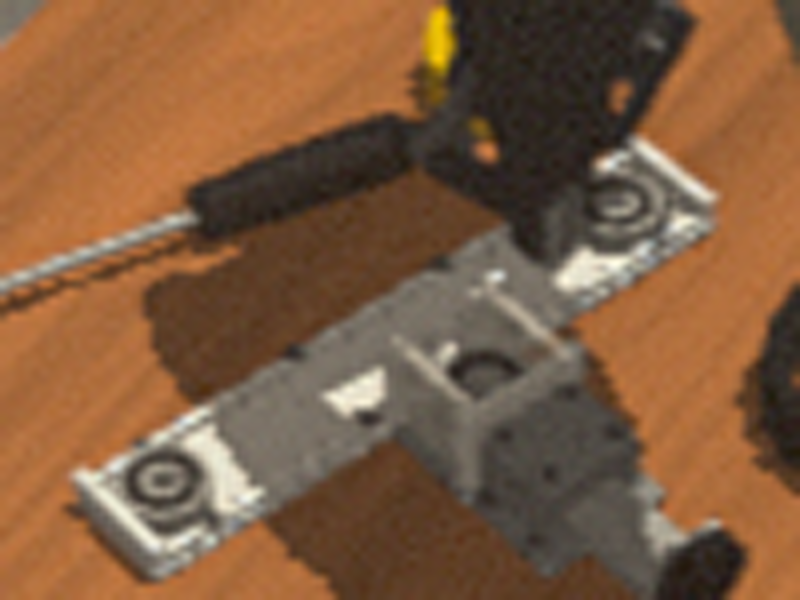

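The bearing is at about (619,202), nearly at the stop. I finish with small steps.

```bash
python3 - <<'E'
from st import *
print(D(cast("side",619.5/8-.5+250,202.5/8-.5+130,.017)))
E
python3 -m handwheel '[[[-0.002,0,0,0,0,0,0],[-0.002,0,0,0,0,0,0],[-0.001,0,0,0,0,0,0],[0,0,0,0,0,0,0],[0,0,0,0,0,0,0]]]'; python3 st.py;python3 -m handwheel '[[[-0.001,0,0,0,0,0,0],[-0.001,0,0,0,0,0,0],[0,0,0,0,0,0,0],[0,0,0,0,0,0,0]]]'; python3 st.py
```

```text
[  42.8 -102.2   17. ]
time_s: 16.93
position: [0.641, -0.1555, 0.0016]
ee_rot: [180.0, 0.0, 74.0]
ft_force: [-1.1, 0.8, 0.5]
finger_gap: 0.0003
t 16.93 disp-frame TCP [ 45.6 -74.6   1.6] tip z -15.4 rpy [180.     0.    74.02] F [-1.1  0.8  0.5] gap 0.0003
time_s: 17.27
position: [0.6404, -0.1574, 0.0016]
ee_rot: [-180.0, 0.0, 74.0]
ft_force: [0.1, 0.8, -0.6]
finger_gap: 0.0004
t 17.27 disp-frame TCP [ 45.5 -76.6   1.6] tip z -15.4 rpy [-180.      0.     74.02] F [ 0.1  0.8 -0.6] gap 0.0004
```

```bash
python3 -m handwheel '[[[-0.001,0,0,0,0,0,0],[-0.001,0,0,0,0,0,0],[0,0,0,0,0,0,0],[0,0,0,0,0,0,0]]]'; python3 st.py;python3 -m handwheel '[[[-0.001,0,0,0,0,0,0],[-0.001,0,0,0,0,0,0],[0,0,0,0,0,0,0],[0,0,0,0,0,0,0]]]'; python3 st.py
python3 - <<'E'
from st import *
p,d=snapshot("side");crop("side",300,130,60,45,12,"pics/e6.png",p)
E
```

```text
time_s: 17.6
position: [0.64, -0.1588, 0.0017]
ee_rot: [-180.0, -0.0, 74.0]
ft_force: [1.6, 3.8, -0.2]
finger_gap: 0.0003
t 17.6 disp-frame TCP [ 45.5 -78.1   1.7] tip z -15.3 rpy [-1.800e+02 -4.000e-02  7.403e+01] F [ 1.6  3.8 -0.2] gap 0.0003
time_s: 17.93
position: [0.6397, -0.1594, 0.0017]
ee_rot: [-180.0, -0.2, 74.0]
ft_force: [3.4, 9.9, 0.6]
finger_gap: 0.0003
t 17.93 disp-frame TCP [ 45.4 -78.7   1.7] tip z -15.3 rpy [-1.7999e+02 -1.6000e-01  7.4050e+01] F [3.4 9.9 0.6] gap 0.0003
```

View pics/e6.png

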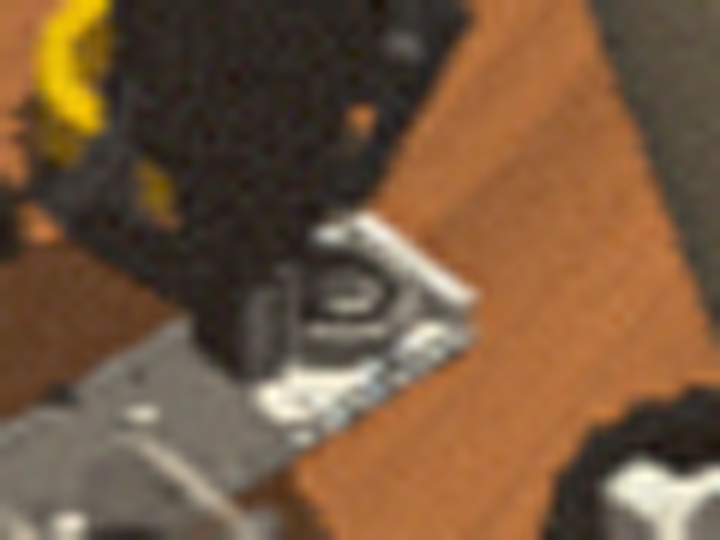

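The force rose to 10 N and the motion stalled, so the bearing is against the stop. I back straight off in +y, then rise and move away.

```bash
python3 -m handwheel '[[[0.002,0,0,0,0,0,0],[0.003,0,0,0,0,0,0],[0.004,0,0,0,0,0,0],[0.005,0,0,0,0,0,0],[0.004,0,0,0,0,0,0],[0,0,0,0,0,0,0],[0,0,-0.01,0,0,0,0],[0,0,-0.03,0,0,0,0],[0,0,-0.03,0,0,0,0],[0,0,-0.03,0,0,0,0],[0,0,-0.03,0,0,0,0],[0,0,-0.03,0,0,0,0]]]'; python3 -m handwheel '[[[0,-0.02,-0.01,0,0,0,0],[0,-0.03,0,0,0,0,0],[0.01,-0.035,0,0,0,0,0],[0.02,-0.035,0,0,0,0,0],[0.02,-0.035,0,0,0,0,0],[0.02,-0.035,0,0,0,0,0],[0.02,-0.035,0,0,0,0,0],[0.02,-0.02,0,0,0,0,0],[0,0,0,0,0,0,0],[0,0,0,0,0,0,0]]]'; python3 st.py
python3 - <<'E'
from st import *
p,d=snapshot("side");cv2.imwrite("pics/f1.png",p[:,:,::-1])
p,_=snapshot("top");cv2.imwrite("pics/ft.png",p[:,:,::-1]);crop("top",265,85,160,120,5,"pics/f0.png",p)
E
```

```text
time_s: 18.98
position: [0.644, -0.1441, 0.1641]
ee_rot: [180.0, 0.0, 74.0]
ft_force: [0.4, -0.2, 1.2]
finger_gap: 0.0001
time_s: 19.82
position: [0.4387, 0.0299, 0.1727]
ee_rot: [179.9, 0.0, 74.1]
ft_force: [0.1, 0.3, -0.4]
finger_gap: 0.0001
t 19.82 disp-frame TCP [-200.    47.8  172.7] tip z 155.7 rpy [179.89   0.    74.13] F [ 0.1  0.3 -0.4] gap 0.0001
```

View pics/f0.png

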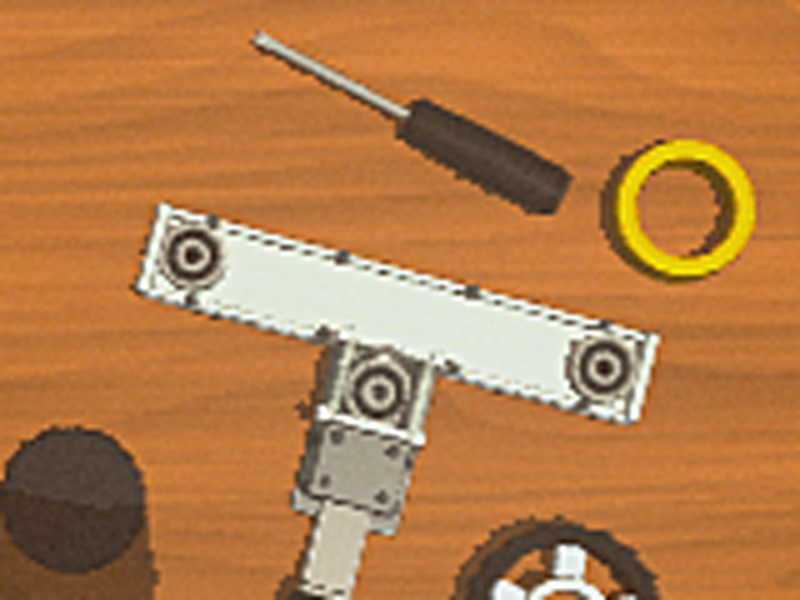

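View pics/f1.png

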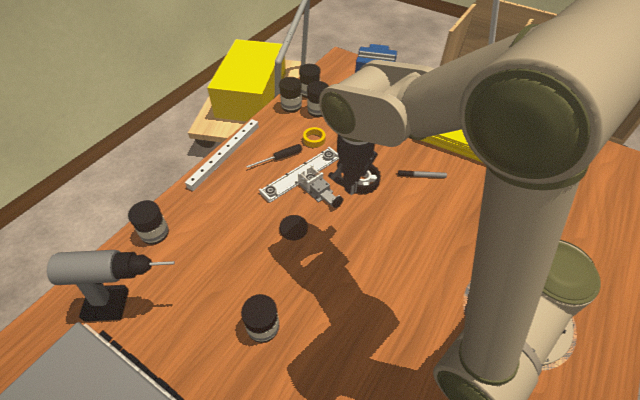

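```bash
python3 - <<'E'
from st import *
f=lambda a,b:((a+.5)/5-.5+265,(b+.5)/5-.5+85)
print("b1",D(cast("top",*f(604.5,367.5),.017)),"wait",D(cast("top",*f(191,255),.017)))
a=cv2.imread("pics/top0.png").astype(int);b=cv2.imread("pics/ft.png").astype(int)
for nm,(u,v,w,h) in dict(waiting=(293,127,20,18),driver=(312,85,70,48),tape=(384,110,36,32),lid=(262,168,34,34),wheel=(352,186,50,50),marker=(400,230,45,65)).items():
    print(nm,np.abs(a-b)[v:v+h,u:u+w].mean().round(1))
E
```

```text
b1 [  43.4 -110.5   17. ] wait [ 44.  110.7  17. ]
waiting 3.9
driver 4.4
tape 4.1
lid 13.5
wheel 4.4
marker 4.4
```

bearing_1 is at y −110.5 (target −110), and nothing else has moved; the lid's difference is only the arm's shadow. I hand it in.

```bash
python3 -c "
from bench import *
print(job_done())"
```

```text
the job is handed in; nothing more can be done
None
```

The job is done and handed in. I pressed the plunger until it stalled with the force rising to about 20 N, and it sprang back. I then slid the one bearing that came out along the track to the −y end stop, where motion stalled at about 10 N, and backed off clear. It took about 20 s of the 50 s allowed.

**Last checks:**
- The dispensed bearing lies at x 43.4, y −110.5 mm in the dispenser's frame; the target was 44, −110.
- The waiting bearing is unmoved at y +110.7 mm.
- The stack dropped by one bearing.
- The screwdriver, tape, wheel and marker match the first picture. The lid's patch differs only by the arm's shadow. I compared the ink jar and water bottle only by eye.

**What disagreed:**
- **Fingertip height:** the real fingertips stood well above the height given by the reported tool position and the stated 17 mm. The camera put the gap at about 27 mm, while a light touch on what I took to be the track floor suggested nearer 22 mm.
- **First sliding pass:** because of that, it went over the bearing without touching it. I corrected the height from the camera and repeated the slide.
- **Plunger press:** by the camera heights, my fingers must have met the pad near its top edge rather than its middle.
- **Track floor:** during the second pass the fingertips brushed it at 6–8 N before I lifted them 2 mm.

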